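Switch off the outlet that was left on

ROBOT

A 6-joint arm with a two-finger parallel gripper is mounted at the origin on the work surface. World frame = base frame: x ahead of the robot, y to its left, z up, the work surface at z = 0. Lengths are in mm, angles in rad, forces in N, time in s.
With the tool pointing down it reaches from about 275 to 1000 mm from the base axis. Payload 8.4 kg.
Tool frame: the origin (TCP) lies at the centre of the arm's flange, where the gripper is bolted on; the fingertips stand 173 mm ahead of it and the grasp point (between the pads) lies 155 mm ahead of it; z points along the fingers, y is the direction in which the jaws open and shut (so a half turn about z gives the same grasp; the last joint's range is limited). The gripper opens to 85 mm and grips with 20 to 120 N. Pads are 22 mm wide; open, the fingers measure 114 mm over their backs; the gripper's body (76 mm by 85 mm) begins 54 mm behind the grasp point. The pads swing forward as they close: fully open they stand 13 mm farther back than shut.
Start: joints at [-1.129, 0.353, 1.633, -0, 1.155, -0.002], TCP at [268.358, -564.458, 404.681] pointing down, gripper open.
Joint ranges: [-2.63, 2.63], [-0.92, 2.1], [0.06, 2.66], [-1.3, 4.44], [0, 2.69], [-3.02, 3.02]. Speed limits (rad/s): [2.22, 2.22, 2.79, 3.14, 3.14, 3.14].

INTERFACE

Orientations are given as [roll, pitch, yaw] about the fixed x, y, z axes, in that order (R = Rz(yaw) Ry(pitch) Rx(roll)).
In Python, from rig import sense, grab_frame, camera_model, sign_off gives the robot as it stands. The module is installed in compiled form; this text tells all that it offers.
- The arm moves only by the tool step_arm, never from a script. Its argument "commands" is a list of rows, each a list of 3 entries, a list of its own where there are three numbers: the shift along the tool's x, y, z in mm, then the turn about the tool's z in rad, then the opening, from 0 (shut) to 1 (fully open). A call has 1 to 20 rows; each row shifts and turns the pose as measured when the row begins, along the tool's axes as they then stand; what a row does not reach is not made up. A row lasts 1/8 s, in which the tool goes at most 62.5 mm and 10.7 degrees, less where a joint would pass 70% of its speed; a pose out of reach is approached as far as the arm can. A call with a gripper value outside its range is refused whole. The fingers move at their own pace and stop on an object; "force" is the grip in N (left out, the last holds). Time passes only in rows, so rows that do not move let the fingers close. It gives the time, the measured TCP pose, the force and the opening at its end, in the units of the state.
- sense(): the state, without advancing time (a new reading comes with each control period).
- grab_frame(name): name is "scene" or "top"; returns the picture (384x512x3 uint8, blue, green, red); there is no depth.
- camera_model(name): a dict with "fx", "fy", "cx", "cy" (pixels), "dist" ([k1, k2, p1, p2, k3] as OpenCV has them; the pictures are not rectified), "R" (3x3) and "t" (3): a world point X has camera coordinates R X + t. Camera axes: x right, y down, z forward; pixel columns grow to the right and rows downward; lengths in mm; the calibration is good to about 2 mm. A picture is of the moment at which its call begins. camera_model takes no time and is no camera call.
- sign_off(): hands the job in, once; it reports no verdict.
The state is a dict: "clock": time; "qpos": joint angles; "qvel": joint speeds; "joint_efforts": joint torques, N m; "eef_pos": TCP position; "tcp_rot": TCP orientation; "contact_force": force on the tool from outside, world axes, zero at the start; "wrist_torque": the same for the moment, N m; "opening": opening from 0.0 (shut) to 1.0 (fully open).
Only numpy, scipy, OpenCV 4.12 (cv2) and the standard library are available. Lean on these libraries where they do the work, as an engineer would, in place of code of your own. Each camera call takes 0.05 s, during which the arm holds its last target. There are 200 camera calls.

TASK

One of the four identical keys on the craft bench's switch box is still latched down from the last lesson: find it by feel - a light tap shows which key does not give - and press that key right down with a fingertip so that it unlatches and comes up again. The other three are off and must stay off: tap them only lightly, never pressing one down. Leave all the other things on the box and table where they are.

Things in the scene. Friction and masses are not known exactly. Their poses are not given: they have to be found in the camera images.
- switch_box: grey switch box of the craft bench, fixed to the table: 150 mm (x) by 260 mm (y), 55 mm tall; origin under its centre, z up, y along the row of four keys, which are 56 mm apart at x = -30 mm in its frame (the robot's side); behind them, at x above 15 mm, is a flat ledge with small things on it
- unit_a: fixed black collar of one key, 47 x 44 mm, 4 mm high. Origin: its middle, on the box's top plate, 55 mm above the table; z up, y along the row. In it stands the white key cap, 36 (x) by 32 mm (y), whose flat top is 20 mm above this origin when the key is free. Press straight down on its middle. Letters say nothing of the place in the row: the order changes
- unit_b: fixed black collar of one key, 47 x 44 mm, 4 mm high. Origin: its middle, on the box's top plate, 55 mm above the table; z up, y along the row. In it stands the white key cap, 36 (x) by 32 mm (y), whose flat top is 20 mm above this origin when the key is free. Press straight down on its middle. Letters say nothing of the place in the row: the order changes
- unit_c: fixed black collar of one key, 47 x 44 mm, 4 mm high. Origin: its middle, on the box's top plate, 55 mm above the table; z up, y along the row. In it stands the white key cap, 36 (x) by 32 mm (y), whose flat top is 20 mm above this origin when the key is free. Press straight down on its middle. Letters say nothing of the place in the row: the order changes
- unit_d: fixed black collar of one key, 47 x 44 mm, 4 mm high. Origin: its middle, on the box's top plate, 55 mm above the table; z up, y along the row. In it stands the white key cap, 36 (x) by 32 mm (y), whose flat top is 20 mm above this origin when the key is free. Press straight down on its middle. Letters say nothing of the place in the row: the order changes
- cap_a (a point): middle of the flat top of the key cap in the collar of this letter; goes up and down with the key, 20 mm above the collar's origin when fully up, 18 mm when latched
- cap_b (a point): middle of the flat top of the key cap in the collar of this letter; goes up and down with the key, 20 mm above the collar's origin when fully up, 18 mm when latched
- cap_c (a point): middle of the flat top of the key cap in the collar of this letter; goes up and down with the key, 20 mm above the collar's origin when fully up, 18 mm when latched
- cap_d (a point): middle of the flat top of the key cap in the collar of this letter; goes up and down with the key, 20 mm above the collar's origin when fully up, 18 mm when latched
- key_a (a joint): depth (m) of the key in the collar of this letter: 0 up, 0.011 bottom. A free key moves from 1 N, takes 2.3 N at 5 mm, 3.8 N at the bottom, springs back; beyond 6.5 mm it counts as pressed. The latched one stands only 2 mm lower and feels solid, not moving below 6 N; pushed with 7 to 8 N it lets go at 8 mm and comes right up when the finger leaves
- key_b (a joint): depth (m) of the key in the collar of this letter: 0 up, 0.011 bottom. A free key moves from 1 N, takes 2.3 N at 5 mm, 3.8 N at the bottom, springs back; beyond 6.5 mm it counts as pressed. The latched one stands only 2 mm lower and feels solid, not moving below 6 N; pushed with 7 to 8 N it lets go at 8 mm and comes right up when the finger leaves
- key_c (a joint): depth (m) of the key in the collar of this letter: 0 up, 0.011 bottom. A free key moves from 1 N, takes 2.3 N at 5 mm, 3.8 N at the bottom, springs back; beyond 6.5 mm it counts as pressed. The latched one stands only 2 mm lower and feels solid, not moving below 6 N; pushed with 7 to 8 N it lets go at 8 mm and comes right up when the finger leaves
- key_d (a joint): depth (m) of the key in the collar of this letter: 0 up, 0.011 bottom. A free key moves from 1 N, takes 2.3 N at 5 mm, 3.8 N at the bottom, springs back; beyond 6.5 mm it counts as pressed. The latched one stands only 2 mm lower and feels solid, not moving below 6 N; pushed with 7 to 8 N it lets go at 8 mm and comes right up when the finger leaves
- eraser: white eraser 22 x 45 x 12 mm lying on the ledge of the switch box behind the keys; origin under its centre; stays where it is
- glue_stick: white glue stick, 24 mm across and 50 mm tall, standing on the ledge of the switch box behind the keys; origin under its centre; stays where it is
- tape_roll: empty cardboard tape core, 72 mm across, 24 mm high, lying flat at the left (+y) end of the box; origin under its centre; stays where it is
- glue_bottle: white bottle of 44 mm diameter, 115 mm tall, standing at the right (-y) end of the box; origin under its centre; stays where it is
- steel_ruler: steel ruler 28 x 300 x 5 mm lying on the table between the robot and the box; origin under its centre; stays where it is
- model_truck: cardboard model truck 86 x 150 x 87 mm, to the right; origin under its centre; stays where it is
- pencil_cup: white empty cup, 72 mm across, 95 mm tall, to the left; origin under its centre; stays where it is

How it is judged:
By the outcome, as a careful person would: the job done as asked, in the order asked, and still so for the second after the job is handed in, with the robot touching nothing.
It also fails if it takes over 48 s, if anything falls off the work surface, if the arm or the gripper's body presses on something with over 40 N, if the wrist force passes 120 N, or if a joint passes its speed limit or range.

## Working session

There is one attempt and no reset: what is moved stays moved. The work goes in short steps, Python scripts to look and compute and a tool call to move; the robot and the scene stay as the last step left them, time stands still between calls to the robot, and variables do not carry over. Pictures are saved under pics/ and viewed, about 8 in all and at most 12, crops included, and the job is handed in when it is done.

Besides the shell and the picture viewer there is one more tool, called as a command line: name --argument value ..., lists and objects as JSON in quotes. step_arm: Moves the arm, as the interface text tells. Its arguments: {"type":"object","properties":{"commands":{"type":"array","items":{"type":"array"}},"force":{"type":"number"}},"required":["commands"]}

```bash
mkdir -p pics
python3 - <<'E'
from rig import *
import cv2,numpy as np
s=sense();print({k:np.round(v,3).tolist() for k,v in s.items()})
for n in("scene","top"):
    cv2.imwrite(f"pics/{n}0.png",grab_frame(n));c=camera_model(n);print(n,{k:np.round(v,3).tolist() for k,v in c.items()})
E
```

```text
{'clock': 0.0, 'qpos': [-1.129, 0.354, 1.634, 0.0, 1.155, -0.002], 'qvel': [0.0, -0.001, 0.002, 0.0, 0.0, -0.001], 'joint_efforts': [0.004, -60.523, -34.207, 0.0, 0.01, 0.0], 'eef_pos': [268.276, -564.233, 403.976], 'tcp_rot': [-3.14, -0.0, 0.444], 'contact_force': [-0.323, 0.414, -0.55], 'wrist_torque': [0.005, -0.001, 0.005], 'opening': 1.0}
scene {'fx': 360.223, 'fy': 360.223, 'cx': 257.003, 'cy': 192.006, 'dist': [-0.058, 0.0, 0.0, 0.0, 0.0], 'R': [[0.901, 0.434, -0.014], [0.369, -0.782, -0.503], [-0.23, 0.448, -0.864]], 't': [-552.233, -159.873, 1277.86]}
top {'fx': 352.516, 'fy': 352.516, 'cx': 261.589, 'cy': 193.496, 'dist': [-0.091, 0.0, 0.0, 0.0, 0.0], 'R': [[-0.015, -1.0, 0.011], [-0.991, 0.013, -0.132], [0.131, -0.013, -0.991]], 't': [17.488, 592.891, 1323.322]}
```

View pics/top0.png

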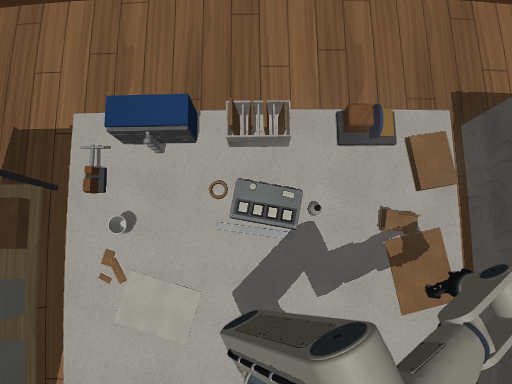

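View pics/scene0.png

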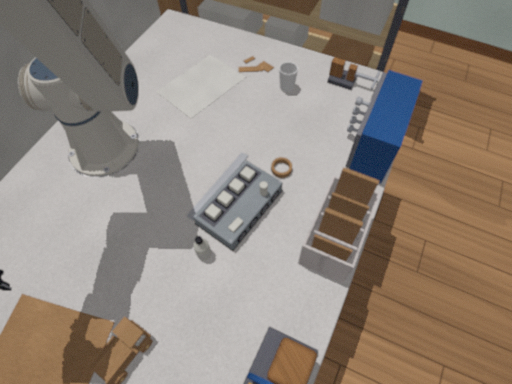

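The top view shows the four caps at about (243,208), (258,210), (272,212) and (288,215). In the scene view they lie between (213,212) and (248,173). Next I'll measure them in both views.

```bash
cat > h.py <<'E'
from rig import *
import cv2,numpy as np
def ray(n,uv,z):
    c=camera_model(n);K=np.array([[c['fx'],0,c['cx']],[0,c['fy'],c['cy']],[0,0,1]])
    p=cv2.undistortPoints(np.array([[uv]],float),K,np.array(c['dist']))[0,0]
    R=np.array(c['R']);C=-R.T@np.array(c['t']);d=R.T@np.array([*p,1]);return C+d*(z-C[2])/d[2]
E
python3 - <<'E'
from h import *
for n,(x0,x1,y0,y1) in dict(top=(225,310,175,240),scene=(190,290,150,250)).items():
    im=cv2.imread(f"pics/{n}0.png")[y0:y1,x0:x1]
    g=im.min(2);big=cv2.resize(im,None,fx=7 if n=='top' else 6,fy=7 if n=='top' else 6,interpolation=cv2.INTER_CUBIC);cv2.imwrite(f"pics/{n}c.png",big)
    k,l,st,ce=cv2.connectedComponentsWithStats((g>150).astype('uint8'))
    for i in range(1,k):
        if 15<st[i,4]<250:
            w=(l==i)*1.; ys,xs=np.nonzero(cv2.dilate(w,np.ones((3,3))));ww=np.clip(g[ys,xs].astype(float)-90,0,None)
            c=[np.average(xs,weights=ww)+x0,np.average(ys,weights=ww)+y0]
            print(n,np.round(c,1),st[i],ray(n,c,75).round(1))
E
```

```text
top [288.3 194.6] [58 18 11  5 25] [582.7 -91.   75. ]
top [242.9 206.9] [14 27  9 10 37] [538.7  80.2  75. ]
top [257.3 209.5] [28 30  9 10 46] [528.2  26.6  75. ]
top [272.1 211.9] [43 32  9 10 55] [518.3 -28.5  75. ]
top [286.8 214.6] [58 35  9 10 55] [507.6 -83.5  75. ]
scene [281.5 167.7] [85 14 14  8 86] [631.1 142.7  75. ]
scene [247. 172.] [51 17 13 11 96] [540.2  81.9  75. ]
scene [235.9 184. ] [ 40  29  13  12 100] [529.1  28.   75. ]
scene [263. 184.] [69 31  9  7 51] [604.   63.6  75. ]
scene [224.4 196.7] [ 28  41  14  12 106] [518.2 -26.6  75. ]
scene [212.3 210.2] [ 16  54  14  13 115] [507.6 -81.9  75. ]
scene [235.  223.4] [ 38  67  15  14 109] [587.8 -91.3  75. ]
scene [210.9 240.6] [  7  78  32  22 245] [ 551.  -167.8   75. ]
scene [194.6 246.9] [ 0 94  9  6 27] [ 519.2 -203.9   75. ]
```

View pics/topc.png

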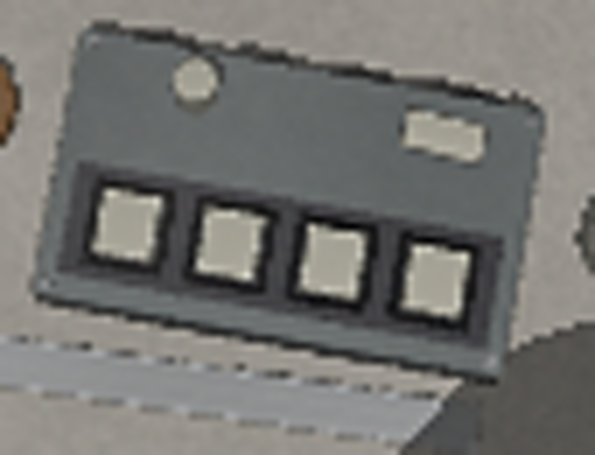

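All four caps agree between the two views to about 2 mm. The centres are K1 (539.5,81), K2 (528.7,27.3), K3 (518.2,-27.6) and K4 (507.6,-82.7), and the row yaw is -0.192. I'll shut the gripper, turn it into line with the row and move towards K4.

step_arm --commands '[[[0,0,0],0.16,0],[[0,0,0],0.16,0],[[0,0,0],0.16,0],[[0,0,0],0.156,0],[[0,0,0],0,0],[[12,-43,6],0,0],[[12,-43,6],0,0],[[12,-43,6],0,0],[[12,-43,6],0,0],[[12,-43,6],0,0],[[12,-43,6],0,0],[[12,-43,6],0,0],[[12,-43,6],0,0],[[12,-43,6],0,0],[[12,-43,6],0,0],[[12,-43,6],0,0],[[0,0,0],0,0]]'

```text
clock: 2.22
eef_pos: [492.6, -110.6, 334.5]
tcp_rot: [-3.138, 0.002, -0.161]
contact_force: [-0.8, -1.1, 0.4]
opening: 0.003
```

step_arm --commands '[[[10,-30,20],0.03,0],[[0,0,25],0,0],[[0,0,20],0,0],[[0,0,0],0,0],[[0,0,0],0,0]]'

```text
clock: 2.85
eef_pos: [507.5, -83.6, 269.2]
tcp_rot: [-3.139, 0.0, -0.178]
contact_force: [-0.6, 0.3, -0.2]
opening: -0.0
```

Run:
```python
from h import *
s=sense();print(s['eef_pos'],s['tcp_rot'],s['contact_force'])
cv2.imwrite("pics/s1.png",cv2.resize(grab_frame("scene")[110:270,140:310],None,fx=3.5,fy=3.5,interpolation=cv2.INTER_CUBIC))
```

```text
[507.53734187 -83.60575711 269.15870229] [-3.13905323e+00  3.94136129e-04 -1.78430089e-01] [-0.61736241  0.34895858 -0.24040119]
```

View pics/s1.png

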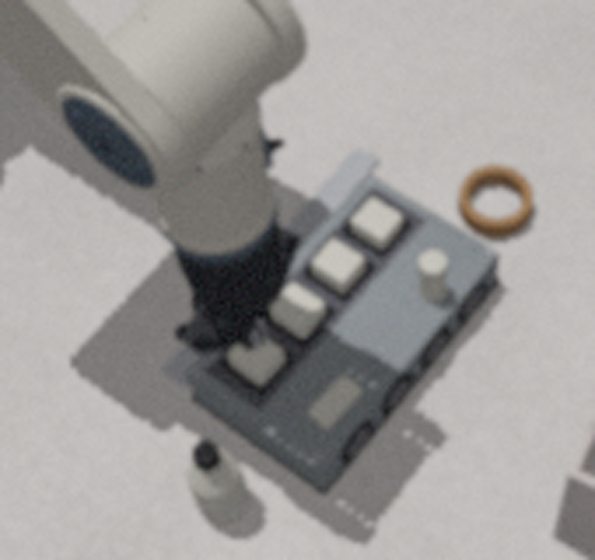

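The fingertip is above K4, near (255,350) in the crop, and clear of everything. I'll descend to just above the cap and then tap in small steps.

step_arm --commands '[[[0,1,10],0.014,0],[[0,0,7],0,0],[[0,0,0],0,0],[[0,0,0],0,0]]'

```text
clock: 3.4
eef_pos: [507.7, -85.1, 252.4]
tcp_rot: [-3.139, -0.002, -0.193]
contact_force: [0.3, 0.2, 0.6]
opening: 0.001
```

step_arm --commands '[[[0,0,2],0,0],[[0,0,1],0,0],[[0,0,0],0,0]]'

```text
clock: 3.78
eef_pos: [507.8, -85.0, 249.5]
tcp_rot: [-3.139, -0.002, -0.193]
contact_force: [-0.5, -0.2, 0.7]
opening: 0.001
```

step_arm --commands '[[[0,0,2],0,0],[[0,0,0],0,0]]'

```text
clock: 4.03
eef_pos: [507.9, -85.0, 247.5]
tcp_rot: [-3.139, -0.003, -0.193]
contact_force: [-0.7, 0.3, 0.1]
opening: 0.004
```

step_arm --commands '[[[0,-2,1],0,0],[[0,0,0],0,0]]'

```text
clock: 4.28
eef_pos: [508.4, -83.0, 246.6]
tcp_rot: [-3.139, -0.003, -0.193]
contact_force: [0.6, -0.3, 1.1]
opening: -0.004
```

step_arm --commands '[[[0,0,1],0,0],[[0,0,0],0,0]]'

```text
clock: 4.53
eef_pos: [508.4, -82.9, 245.5]
tcp_rot: [-3.139, -0.003, -0.193]
contact_force: [-0.0, -0.4, 1.5]
opening: 0.0
```

step_arm --commands '[[[0,0,1],0,0],[[0,0,0],0,0]]'

```text
clock: 4.78
eef_pos: [508.4, -82.9, 244.5]
tcp_rot: [-3.139, -0.003, -0.193]
contact_force: [-0.7, 0.3, 2.9]
opening: 0.001
```

step_arm --commands '[[[0,0,0],0,0]]'

```text
clock: 4.9
eef_pos: [508.4, -83.0, 244.5]
tcp_rot: [-3.139, -0.003, -0.193]
contact_force: [0.4, -0.8, 1.2]
opening: 0.003
```

step_arm --commands '[[[0,0,1],0,0],[[0,0,0],0,0]]'

```text
clock: 5.15
eef_pos: [508.4, -82.9, 243.5]
tcp_rot: [-3.139, -0.003, -0.193]
contact_force: [-0.6, -0.4, 1.8]
opening: 0.0
```

step_arm --commands '[[[0,0,0],0,0]]'

```text
clock: 5.28
eef_pos: [508.4, -82.9, 243.5]
tcp_rot: [-3.139, -0.003, -0.193]
contact_force: [-1.5, 0.4, 1.5]
opening: 0.002
```

K4 gives: about 1.6 N at 3–4 mm depth, and the finger kept following the key down. So it's free, and K3 is next.

step_arm --commands '[[[0,0,-10],0,0],[[0,0,-10],0,0],[[0,-28,0],0,0],[[0,-28,0],0,0],[[0,0,0],0,0],[[0,0,9],0,0],[[0,0,6],0,0],[[0,0,0],0,0]]'

```text
clock: 6.28
eef_pos: [519.5, -28.4, 251.5]
tcp_rot: [-3.139, -0.005, -0.195]
contact_force: [-0.8, 0.2, -0.3]
opening: 0.003
```

step_arm --commands '[[[-1,0,2],0,0],[[0,0,2],0,0],[[0,0,1],0,0],[[0,0,0],0,0]]'

```text
clock: 6.78
eef_pos: [518.3, -28.9, 246.1]
tcp_rot: [-3.139, -0.005, -0.196]
contact_force: [-0.9, -0.2, 1.5]
opening: 0.003
```

step_arm --commands '[[[0,0,1],0,0],[[0,0,0],0,0]]'

```text
clock: 7.02
eef_pos: [518.3, -28.9, 245.2]
tcp_rot: [-3.139, -0.005, -0.196]
contact_force: [-1.5, 0.2, 2.4]
opening: 0.002
```

step_arm --commands '[[[0,0,1],0,0],[[0,0,0],0,0]]'

```text
clock: 7.28
eef_pos: [518.3, -28.9, 244.3]
tcp_rot: [-3.139, -0.005, -0.195]
contact_force: [-0.7, -0.1, 1.1]
opening: -0.0
```

step_arm --commands '[[[0,0,1],0,0],[[0,0,0],0,0]]'

```text
clock: 7.52
eef_pos: [518.4, -28.8, 243.2]
tcp_rot: [-3.139, -0.005, -0.195]
contact_force: [-0.3, -0.7, 1.9]
opening: 0.001
```

K3 is free as well. Next is K2.

step_arm --commands '[[[0,0,-10],0,0],[[0,0,-10],0,0],[[0,-28,0],0,0],[[0,-28,0],0,0],[[0,0,0],0,0],[[0,0,9],0,0],[[0,0,6],0,0],[[0,0,0],0,0]]'

```text
clock: 8.52
eef_pos: [529.8, 25.6, 251.3]
tcp_rot: [-3.139, -0.008, -0.197]
contact_force: [0.5, -0.6, -0.4]
opening: -0.001
```

step_arm --commands '[[[-1,0,2],0,0],[[0,0,2],0,0],[[0,0,1],0,0],[[0,0,0],0,0]]'

```text
clock: 9.02
eef_pos: [528.7, 25.1, 246.0]
tcp_rot: [-3.139, -0.007, -0.198]
contact_force: [0.1, 0.1, 0.8]
opening: -0.003
```

step_arm --commands '[[[0,0,1],0,0],[[0,0,0],0,0]]'

```text
clock: 9.28
eef_pos: [528.7, 25.1, 245.1]
tcp_rot: [-3.139, -0.007, -0.198]
contact_force: [0.3, 0.1, 1.8]
opening: 0.001
```

step_arm --commands '[[[0,0,1],0,0],[[0,0,0],0,0]]'

```text
clock: 9.52
eef_pos: [528.7, 25.2, 244.1]
tcp_rot: [-3.139, -0.007, -0.198]
contact_force: [-0.4, 0.3, 0.9]
opening: 0.001
```

step_arm --commands '[[[0,0,1],0,0],[[0,0,0],0,0]]'

```text
clock: 9.78
eef_pos: [528.7, 25.1, 243.1]
tcp_rot: [-3.139, -0.007, -0.198]
contact_force: [-1.0, 0.0, 2.4]
opening: -0.001
```

K2 is free too. I'll tap K1 to confirm it before pressing.

step_arm --commands '[[[0,0,-10],0,0],[[0,0,-10],0,0],[[0,-28,0],0,0],[[0,-29,0],0,0],[[0,0,0],0,0],[[0,0,9],0,0],[[0,0,6],0,0],[[0,0,0],0,0]]'

```text
clock: 10.78
eef_pos: [540.3, 80.5, 251.2]
tcp_rot: [-3.139, -0.01, -0.199]
contact_force: [-0.5, -0.1, 0.7]
opening: -0.001
```

step_arm --commands '[[[-1,-1,2],0,0],[[0,0,2],0,0],[[0,0,1],0,0],[[0,0,0],0,0]]'

```text
clock: 11.28
eef_pos: [539.5, 81.0, 246.4]
tcp_rot: [-3.139, -0.009, -0.2]
contact_force: [-1.4, 0.0, 4.5]
opening: -0.0
```

step_arm --commands '[[[0,0,1],0,0],[[0,0,0],0,0]]'

```text
clock: 11.52
eef_pos: [539.5, 81.0, 246.0]
tcp_rot: [-3.139, -0.009, -0.2]
contact_force: [-1.2, -0.5, 4.2]
opening: 0.003
```

step_arm --commands '[[[0,0,1],0,0],[[0,0,0],0,0]]'

```text
clock: 11.78
eef_pos: [539.5, 81.0, 245.6]
tcp_rot: [-3.139, -0.009, -0.2]
contact_force: [-2.4, -0.1, 4.6]
opening: -0.0
```

step_arm --commands '[[[0,0,1],0,0],[[0,0,0],0,0]]'

```text
clock: 12.02
eef_pos: [539.5, 81.0, 245.0]
tcp_rot: [-3.139, -0.009, -0.2]
contact_force: [-1.3, -0.7, 4.2]
opening: -0.001
```

K1 is the latched key: about 4.5 N, and the finger lags behind its commands. I'll press it right down.

step_arm --commands '[[[0,0,2],0,0],[[0,0,2],0,0],[[0,0,2],0,0],[[0,0,2],0,0]]'

```text
clock: 12.52
eef_pos: [539.5, 81.0, 238.0]
tcp_rot: [-3.139, -0.01, -0.2]
contact_force: [-2.4, -0.8, 8.0]
opening: -0.001
```

step_arm --commands '[[[0,0,2],0,0],[[0,0,0],0,0]]'

```text
clock: 12.78
eef_pos: [539.5, 81.1, 237.8]
tcp_rot: [-3.139, -0.009, -0.2]
contact_force: [-2.8, -0.4, 7.8]
opening: 0.002
```

step_arm --commands '[[[0,0,1.5],0,0],[[0,0,0],0,0]]'

```text
clock: 13.02
eef_pos: [539.5, 81.1, 237.8]
tcp_rot: [-3.139, -0.01, -0.2]
contact_force: [-2.9, -1.1, 6.6]
opening: 0.002
```

It's at the bottom. I'll release it and re-tap lightly to check.

step_arm --commands '[[[0,0,-10],0,0],[[0,0,-10],0,0],[[0,0,0],0,0],[[0,0,6],0,0],[[0,0,5],0,0],[[0,0,0],0,0]]'

```text
clock: 13.78
eef_pos: [539.8, 81.1, 246.2]
tcp_rot: [-3.139, -0.011, -0.2]
contact_force: [-0.8, 0.3, 5.9]
opening: -0.002
```

step_arm --commands '[[[0,0,1],0,0],[[0,0,0],0,0]]'

```text
clock: 14.02
eef_pos: [539.9, 81.1, 244.9]
tcp_rot: [-3.139, -0.01, -0.2]
contact_force: [-0.8, -0.3, 6.4]
opening: 0.0
```

step_arm --commands '[[[0,0,1],0,0],[[0,0,0],0,0]]'

```text
clock: 14.28
eef_pos: [540.0, 81.1, 243.9]
tcp_rot: [-3.139, -0.01, -0.2]
contact_force: [-1.2, -0.5, 6.2]
opening: 0.001
```

The re-tap still reads about 6 N, so it may not have let go. I'll lift, check the force zero and tap again.

step_arm --commands '[[[0,0,-10],0,0],[[0,0,0],0,0],[[0,0,0],0,0],[[0,0,0],0,0]]'

```text
clock: 14.78
eef_pos: [539.5, 81.1, 253.6]
tcp_rot: [-3.14, -0.008, -0.2]
contact_force: [0.3, -0.1, 0.3]
opening: -0.002
```

step_arm --commands '[[[0,0,4],0,0],[[0,0,0],0,0],[[0,0,1],0,0],[[0,0,0],0,0]]'

```text
clock: 15.28
eef_pos: [539.5, 81.0, 248.1]
tcp_rot: [-3.14, -0.007, -0.2]
contact_force: [-2.2, 0.1, 4.7]
opening: 0.0
```

step_arm --commands '[[[0,0,1],0,0],[[0,0,0],0,0]]'

```text
clock: 15.52
eef_pos: [539.5, 81.0, 247.7]
tcp_rot: [-3.14, -0.007, -0.2]
contact_force: [-2.0, 0.5, 5.7]
opening: 0.002
```

step_arm --commands '[[[0,0,1],0,0],[[0,0,0],0,0]]'

```text
clock: 15.78
eef_pos: [539.5, 81.1, 247.5]
tcp_rot: [-3.14, -0.007, -0.2]
contact_force: [-1.8, -0.7, 5.2]
opening: 0.006
```

step_arm --commands '[[[0,0,1],0,0],[[0,0,0],0,0]]'

```text
clock: 16.02
eef_pos: [539.4, 81.0, 247.1]
tcp_rot: [-3.14, -0.007, -0.2]
contact_force: [-0.1, -0.2, 4.8]
opening: -0.0
```

Run:
```python
from h import *
s=sense();print(s['contact_force'],s['wrist_torque'])
a=cv2.resize(grab_frame("scene")[110:260,150:310],None,fx=3.7,fy=3.7,interpolation=cv2.INTER_CUBIC)
cv2.imwrite("pics/s2.png",a)
```

```text
[-0.14613719 -0.24274684  4.79956783] [-0.02796006  0.33084832  0.01523246]
```

View pics/s2.png

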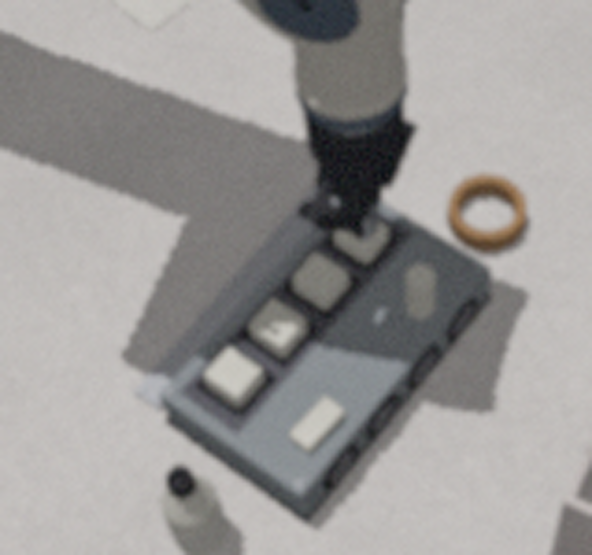

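Only the cap is being touched. The force and height don't fit together yet, so I'll lift clear, wait, and tap again more slowly, reading the force at each height.

step_arm --commands '[[[0,0,-8],0,0],[[0,0,0],0,0],[[0,0,0],0,0],[[0,0,0],0,0],[[0,0,0],0,0],[[0,0,0],0,0]]'

```text
clock: 16.82
eef_pos: [539.2, 81.0, 255.5]
tcp_rot: [-3.14, -0.007, -0.2]
contact_force: [0.3, 0.8, -1.2]
opening: -0.003
```

step_arm --commands '[[[0,0,3],0,0],[[0,0,0],0,0],[[0,0,0],0,0]]'

```text
clock: 17.2
eef_pos: [539.2, 81.0, 252.0]
tcp_rot: [-3.14, -0.007, -0.2]
contact_force: [0.3, -0.5, 0.6]
opening: -0.001
```

step_arm --commands '[[[0,0,1],0,0],[[0,0,0],0,0]]'

```text
clock: 17.45
eef_pos: [539.2, 81.0, 250.9]
tcp_rot: [-3.14, -0.007, -0.2]
contact_force: [-0.6, 0.0, -0.0]
opening: -0.002
```

step_arm --commands '[[[0,0,1],0,0],[[0,0,0],0,0]]'

```text
clock: 17.7
eef_pos: [539.3, 81.0, 249.9]
tcp_rot: [-3.14, -0.007, -0.2]
contact_force: [0.1, 0.2, 0.5]
opening: 0.002
```

step_arm --commands '[[[0,0,1],0,0],[[0,0,0],0,0]]'

```text
clock: 17.95
eef_pos: [539.2, 81.0, 248.9]
tcp_rot: [-3.14, -0.007, -0.2]
contact_force: [0.5, 0.6, -0.2]
opening: 0.0
```

step_arm --commands '[[[0,0,0],0,0],[[0,0,0],0,0],[[0,0,0],0,0]]'

```text
clock: 18.32
eef_pos: [539.3, 81.0, 248.9]
tcp_rot: [-3.14, -0.007, -0.2]
contact_force: [-0.3, -0.1, 0.0]
opening: 0.0
```

step_arm --commands '[[[0,0,1],0,0],[[0,0,0],0,0]]'

```text
clock: 18.58
eef_pos: [539.4, 81.0, 248.3]
tcp_rot: [-3.14, -0.007, -0.2]
contact_force: [-1.8, -0.3, 4.9]
opening: -0.0
```

step_arm --commands '[[[0,0,1],0,0],[[0,0,0],0,0]]'

```text
clock: 18.82
eef_pos: [539.4, 81.1, 247.9]
tcp_rot: [-3.14, -0.007, -0.2]
contact_force: [-1.8, -0.8, 5.2]
opening: 0.001
```

step_arm --commands '[[[0,0,0],0,0],[[0,0,0],0,0]]'

```text
clock: 19.08
eef_pos: [539.4, 81.0, 248.5]
tcp_rot: [-3.14, -0.007, -0.2]
contact_force: [-0.7, 0.2, 2.9]
opening: -0.003
```

step_arm --commands '[[[0,0,0],0,0],[[0,0,0],0,0]]'

```text
clock: 19.32
eef_pos: [539.3, 81.0, 248.5]
tcp_rot: [-3.14, -0.007, -0.2]
contact_force: [0.6, -0.1, 2.4]
opening: -0.001
```

step_arm --commands '[[[0,0,1],0,0],[[0,0,0],0,0]]'

```text
clock: 19.58
eef_pos: [539.3, 81.1, 247.8]
tcp_rot: [-3.14, -0.007, -0.2]
contact_force: [-2.6, -0.4, 5.0]
opening: -0.0
```

step_arm --commands '[[[0,0,0],0,0],[[0,0,0],0,0]]'

```text
clock: 19.82
eef_pos: [539.4, 81.0, 248.1]
tcp_rot: [-3.14, -0.007, -0.2]
contact_force: [-1.3, 0.5, 5.2]
opening: 0.001
```

The press bottomed at TCP z 237.8 and contact is now at about 248.6. That is an 11 mm span, so the cap seems to be fully up; the first contact was about 2 mm lower. I'll back off to the start pose, where the shadows match the first picture, and compare cap positions there.

step_arm --commands '[[[0,0,-20],0,0],[[0,0,-25],0,0],[[0,0,-25],0,0],[[-9,46,-6],0,0],[[-9,46,-6],0,0],[[-9,46,-6],0,0],[[-9,46,-6],0,0],[[-9,46,-6],0,0],[[-9,46,-6],0,0],[[-9,46,-6],0,0],[[-9,46,-6],0,0],[[-9,46,-6],0,0],[[-9,46,-6],0,0],[[-9,46,-6],0,0],[[-9,46,-6],0,0],[[-9,46,-6],0,0],[[-9,46,-6],0,0],[[0,0,0],0,0]]'

```text
clock: 22.08
eef_pos: [279.4, -544.8, 401.9]
tcp_rot: [3.141, -0.012, -0.198]
contact_force: [0.1, 0.6, 0.1]
opening: 0.001
```

Run:
```python
from h import *
print(sense()['eef_pos'])
f={n:[grab_frame(n) for _ in range(8)] for n in("scene","top")}
cv2.imwrite("pics/top1.png",f["top"][0])
P=dict(scene=[(247,172),(236,184),(224,197),(212,210),(235,223),(263,184)],top=[(243,207),(257,209.5),(272,212),(287,214.6),(288,194.6),(252,187)])
for n in P:
    A=cv2.imread(f"pics/{n}0.png").astype(np.float32).mean(2)
    B=[x.astype(np.float32).mean(2) for x in f[n]]
    for p,nm in zip(P[n],["K1","K2","K3","K4","eraser","glue"]):
        u,v=map(round,p);w=np.s_[v-11:v+12,u-11:u+12];h=cv2.createHanningWindow((23,23),cv2.CV_32F)
        s=np.array([cv2.phaseCorrelate(A[w],b[w],h)[0] for b in B])
        print(n,nm,s.mean(0).round(3),s.std(0).round(3),"dI",round(float(np.mean([b[w].mean() for b in B])-A[w].mean()),2))
```

```text
[ 279.36772558 -544.76813298  401.8998308 ]
scene K1 [-0.04  -0.174] [0.07  0.077] dI -0.02
scene K2 [0.102 0.066] [0.065 0.098] dI -0.49
scene K3 [ 0.059 -0.014] [0.076 0.074] dI -0.07
scene K4 [ 0.004 -0.053] [0.042 0.072] dI -0.24
scene eraser [0.034 0.028] [0.078 0.089] dI -0.17
scene glue [0.059 0.161] [0.094 0.093] dI -0.42
top K1 [-0.091 -0.127] [0.021 0.013] dI -0.06
top K2 [ 0.034 -0.023] [0.016 0.01 ] dI -0.2
top K3 [-0.011 -0.006] [0.021 0.016] dI -0.08
top K4 [0.019 0.012] [0.04  0.023] dI -0.42
top eraser [0.03  0.018] [0.034 0.02 ] dI -0.16
top glue [-0.    -0.005] [0.012 0.026] dI -0.16
```

K1 moved in both views, in the rising direction: (-0.04,-0.17) px in the scene view and (-0.09,-0.13) px in the top view. The other keys, the eraser and the glue stick show no consistent shift across the two views. The robot is clear of everything, so I'm handing in.

```bash
python3 -c "
from rig import *
sign_off();print(sense()['clock'])"
```

```text
the job is handed in; nothing more can be done
the job is handed in; nothing more can be done
```

I found the latched key and pressed it right down. It appears to have unlatched and come up, but one check disagreed. The job is handed in at about 23 s on the clock (limit 48 s).

- **Finding it:** I tapped all four keys lightly with the shut fingertips. The three nearer the right (-y) end gave under about 1–3 N, to an estimated 5–6 mm depth. That is under the 6.5 mm limit, but not by much. The key at the left (+y) end felt solid at about 4.5 N.
- **Pressing it:** I pushed the left key until it stopped, with the flange at z ≈ 237.8 mm and about 8 N, then let it go.
- **Checks that agree:** After the press, I met its cap at flange height z ≈ 248.6 mm, about 11 mm above the bottom and about 2 mm higher than before. Pictures from before and after show that cap shifted in the rising direction in both views. The shifts are small, 0.1–0.2 pixel. The other keys, the eraser and the glue stick showed no consistent shift.
- **Check that disagreed:** When I tapped the key again after the press, it still felt stiff, at about 5–6 N. A free key should give at 1–2 N, and I could not explain this. I relied on its height and the pictures to judge that it was up.

I did not check the tape roll, glue bottle, ruler, truck or cup for movement. The arm never went near the truck or cup, and it met no contact other than the keys. It finished well clear of everything.

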